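Walk the tube block round to the sampler's fence

ROBOT

A 7-joint arm with a two-finger parallel gripper is mounted at the origin on the work surface. World frame = base frame: x ahead of the robot, y to its left, z up, the work surface at z = 0. Lengths are in m, angles in rad, forces in N, time in s.
With the tool pointing down it reaches from about 0.4 to 0.85 m from the base axis. Payload 10.4 kg.
Tool frame: the origin (TCP) lies midway between the tips of the shut fingers; the grasp point (between the pads) lies 19 mm behind it; y points along the fingers, x is the direction in which the jaws open and shut, and the axes are right-handed (so a half turn about y gives the same grasp; the last joint's range is limited). The gripper opens to 87 mm and grips with 3 to 60 N. Pads are 19 mm wide; open, the fingers measure 117 mm over their backs; the gripper's body (75 mm by 190 mm) begins 51 mm behind the grasp point.
Start: joints at [-1.167, 0.332, -0.065, 1.46, 0.022, 1.35, -0.088], TCP at [0.259, 0.569, 0.223] pointing down, gripper open.
Joint ranges: [-2.6, 2.6], [-0.5, 2.12], [-1.47, 1.34], [0.16, 2.42], [-1.27, 4.41], [0.06, 2.06], [-2.6, 2.6]. Speed limits (rad/s): [2.22, 2.22, 2.79, 2.79, 3.14, 3.14, 3.14].

INTERFACE

Orientations are given as a unit quaternion [x, y, z, w].
In Python, from bench import * gives the robot as it stands.
- The arm moves only by the tool jog_arm, never from a script. Its argument "commands" is a list of rows, each an object with "translation": the shift along the world's x, y, z in mm, a list of three; "twist": the turn about the world's z in rad. A call has 1 to 20 rows; each row shifts and turns the commanded pose from where the row before left it; what a row does not reach is not made up. A row lasts 1/10 s, in which the tool goes at most 50 mm and 8.59 degrees, less where a joint would pass 70% of its speed; a pose out of reach is approached as far as the arm can. A call is refused whole if a number of a shift passes 50 or a number of a turn 0.15, either way. A call with a gripper value outside its range is refused whole. "grip" is the closure, from 0 (fully open) to 1 (shut), set as the call begins (left out, the last holds). The fingers move at their own pace and stop on an object; "grip_force" is the grip in N (left out, the last holds). Time passes only in rows, so rows that do not move let the fingers close. It gives the time, the measured TCP pose, the force and the opening at its end, in the units of the state.
- read_state(): the state, without advancing time (a new reading comes with each control period).
- camera(name): name is "side" or "top" or "wrist"; returns a dict with "img" (480x640x3 uint8, red, green, blue), "fx", "fy", "cx", "cy" (pixels), "cam_to_world" (4x4, takes a point from camera to world coordinates). Camera axes: x right, y down, z forward; pixel columns grow to the right and rows downward; lengths in m; the calibration is good to about 2 mm. The wrist camera is an equidistant fisheye: a pixel r from the principal point sees the ray r / f radians off the axis. A picture is of the moment at which its call begins. There is no depth.
- close_job(): hands the job in, once; it reports no verdict.
The state is a dict: "time": time; "joint_positions": joint angles; "joint_vel": joint speeds; "joint_torque": joint torques, N m; "ee_pos": TCP position; "eef_rot": TCP orientation; "ft_force": force on the tool from outside, world axes, zero at the start; "torque": the same for the moment, N m; "width": finger opening in m.
Only numpy, scipy, OpenCV 4.12 (cv2) and the standard library are available. Lean on these libraries where they do the work, as an engineer would, in place of code of your own. Each camera call takes 0.05 s, during which the arm holds its last target.

TASK

Walk the heavy aluminium tube block round on the bench by pushing it with your fingertips, until one of its long sides lies flat against the sampler's fence and its two ends line up with the ends of the fence. Do it gently, without lifting, tipping or ramming it, keep off the tubes standing in it, and leave everything else on the bench where it is. Finish with the hand clear.

Things in the scene. Friction and masses are not known exactly. Their poses are not given: they have to be found in the camera images.
- block: Heavy aluminium tube block, 1.1 to 1.7 kg: a box 94 mm (its x) by 130 mm (its y, the long way), 50 mm high (68 with its tubes), 12 holes in the top, a thin blue line along both long sides. Loose on the bench; slides with friction about 0.4 to 0.8. Origin: centre of its underside, z up. Its two long sides (facing its +x and -x) are equivalent: either may go against the fence.
- sampler: Fixed white sampler. Origin: middle of its fence's front face, at bench level; x points from the open bench straight into the fence, y along it. Fence: plain aluminium bar 130 mm long (65 mm either side), top 32 mm high, no end stops. Housing from 22 mm behind the face, 300 mm wide, 58 mm high; wash cup, needle boom and gantry from 90 mm behind, up to 190 mm high.
- tube0: Tube with the white cap, 60 mm long, 12 mm in diameter, standing loose in a hole of the block at x 0, y -46.5 mm of the block's frame; origin: centre of its foot, 8 mm over the block's underside; its top is 18 mm above the block's top. Not to be touched.
- tube1: Tube with the orange cap, 60 mm long, 12 mm in diameter, standing loose in a hole of the block at x 0, y 15.5 mm of the block's frame; origin: centre of its foot, 8 mm over the block's underside; its top is 18 mm above the block's top. Not to be touched.
- tube2: Tube with the blue cap, 60 mm long, 12 mm in diameter, standing loose in a hole of the block at x 29, y 46.5 mm of the block's frame; origin: centre of its foot, 8 mm over the block's underside; its top is 18 mm above the block's top. Not to be touched.
- tube3: Tube with the red cap, 60 mm long, 12 mm in diameter, standing loose in a hole of the block at x -29, y -15.5 mm of the block's frame; origin: centre of its foot, 8 mm over the block's underside; its top is 18 mm above the block's top. Not to be touched.
- rack: Bystander: blue plastic tube rack, 70 x 200 x 88 mm, with capped tubes fixed in it. Origin: centre of its underside (lying things: on the bench under the middle). Leave it where it is.
- tipbox: Bystander: grey pipette-tip box, 85 x 122 x 62 mm. Origin: centre of its underside (lying things: on the bench under the middle). Leave it where it is.
- reagent: Bystander: amber reagent bottle, diameter 68 mm, height 125 mm. Origin: centre of its underside (lying things: on the bench under the middle). Leave it where it is.
- jar: Bystander: small clear screw jar with a white lid, diameter 44 mm, height 45 mm. Origin: centre of its underside (lying things: on the bench under the middle). Leave it where it is.
- lifter: Bystander: the block's T-handled lifting tool, lying down, about 140 mm long, crossbar 80 mm, 18 mm high. Origin: centre of its underside (lying things: on the bench under the middle). Leave it where it is.
- marker: Bystander: blue and white marker pen lying down, 135 mm long, diameter 12 mm. Origin: centre of its underside (lying things: on the bench under the middle). Leave it where it is.
Mind the look-alikes: they are no part of the job. Leave any green, red or yellow look-alike of the block alone.

How it is judged:
By the outcome, as a careful person would: the job done as asked, in the order asked, and still so for the second after the job is handed in, with the robot touching nothing.
It also fails if it takes over 61 s, if anything falls off the work surface, if the arm or the gripper's body presses on something with over 40 N, if the wrist force passes 120 N, or if a joint passes its speed limit or range.

## Working session

There is one attempt and no reset: what is moved stays moved. The work goes in short steps, Python scripts to look and compute and a tool call to move; the robot and the scene stay as the last step left them, time stands still between calls to the robot, and variables do not carry over. Pictures are saved under pics/ and viewed, and the job is handed in when it is done.

Besides the shell and the picture viewer there is one more tool, called as a command line: name --argument value ..., lists and objects as JSON in quotes. jog_arm: Moves the arm, as the interface text tells. Its arguments: {"type":"object","properties":{"commands":{"type":"array"},"grip":{"type":"number"},"grip_force":{"type":"number"}},"required":["commands"]}

```bash
ls; mkdir -p pics
python3 - <<'E'
from bench import *
import cv2,numpy as np
s=read_state(); print({k:np.round(v,3) for k,v in s.items()})
for n in ["side","top","wrist"]:
    c=camera(n); cv2.imwrite(f"pics/{n}0.png",c["img"][:,:,::-1]); print(n,c["fx"],c["fy"],c["cx"],c["cy"]); print(np.round(c["cam_to_world"],4).tolist())
E
```

```text
pics
{'time': np.float64(0.0), 'joint_positions': array([-1.167,  0.333, -0.065,  1.461,  0.022,  1.35 , -0.088]), 'joint_vel': array([ 0.001, -0.   , -0.   , -0.   , -0.   ,  0.001, -0.001]), 'joint_torque': array([-1.0000e-03, -6.2324e+01,  2.4000e-02, -3.8990e+01, -6.1000e-02,
        4.0000e-02,  0.0000e+00]), 'ee_pos': array([0.259, 0.569, 0.222]), 'eef_rot': array([ 0.595,  0.382, -0.383, -0.594]), 'ft_force': array([0.615, 0.117, 0.102]), 'torque': array([-0.021, -0.003, -0.025]), 'width': np.float64(0.087)}
side 599.0470374519357 599.0470374519357 318.1525666019248 247.03388228048095
[[0.9143, -0.2868, 0.2859, 0.0795], [-0.4049, -0.6596, 0.6333, -0.9849], [0.007, -0.6948, -0.7192, 1.1754], [0.0, 0.0, 0.0, 1.0]]
top 470.6537900943064 470.6537900943064 319.0606759225936 240.04821418999137
[[0.0244, -0.9828, 0.1831, 0.3322], [-0.9997, -0.0228, 0.0109, -0.016], [-0.0065, -0.1833, -0.983, 1.0322], [0.0, 0.0, 0.0, 1.0]]
wrist 371.64829954431775 371.64829954431775 318.71412526315675 239.50776821052125
[[0.4147, 0.882, 0.2236, 0.1989], [0.9099, -0.4019, -0.1024, 0.5956], [-0.0005, 0.246, -0.9693, 0.3837], [0.0, 0.0, 0.0, 1.0]]
```

View pics/top0.png

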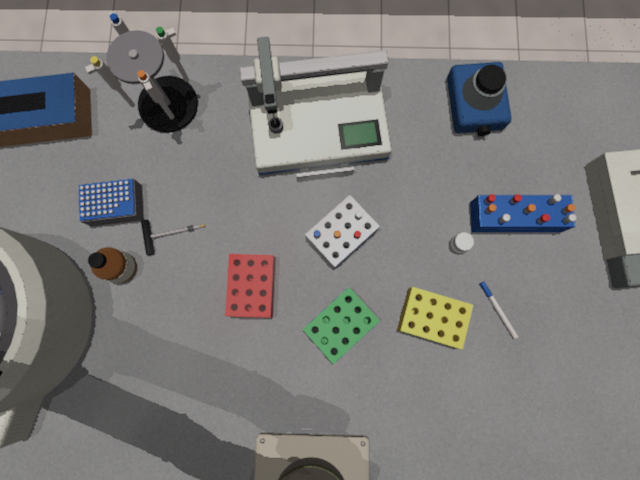

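View pics/side0.png

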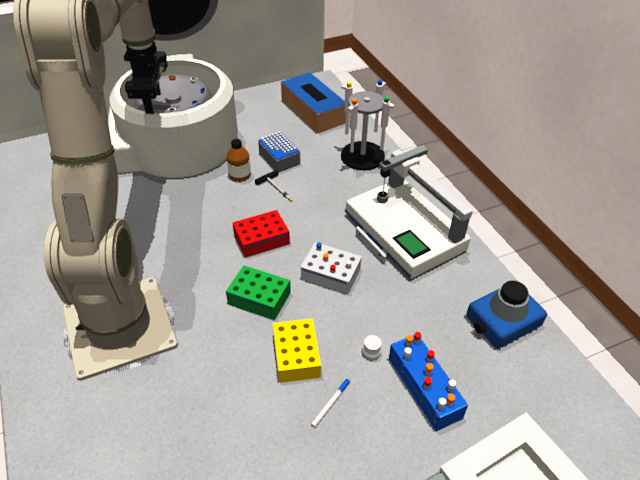

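View pics/wrist0.png

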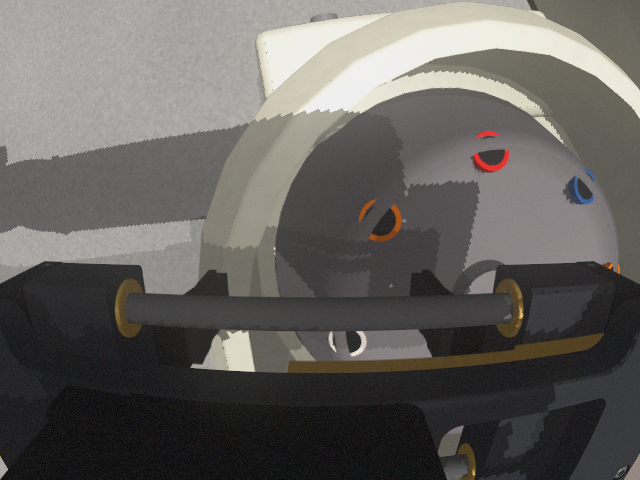

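The block is the silver one with four tubes, at top (342,232). The look-alikes are red (250,286), green (342,326) and yellow (437,318). I'll enlarge that area to confirm.

Run:
```python
import cv2
a=cv2.imread("pics/top0.png"); cv2.imwrite("pics/top0c.png",cv2.resize(a[140:280,260:420],None,fx=5,fy=5,interpolation=cv2.INTER_CUBIC)[:600])
b=cv2.imread("pics/side0.png"); cv2.imwrite("pics/side0c.png",cv2.resize(b[180:300,290:450],None,fx=5,fy=5,interpolation=cv2.INTER_CUBIC))
```

```text
(no output)
```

View pics/top0c.png

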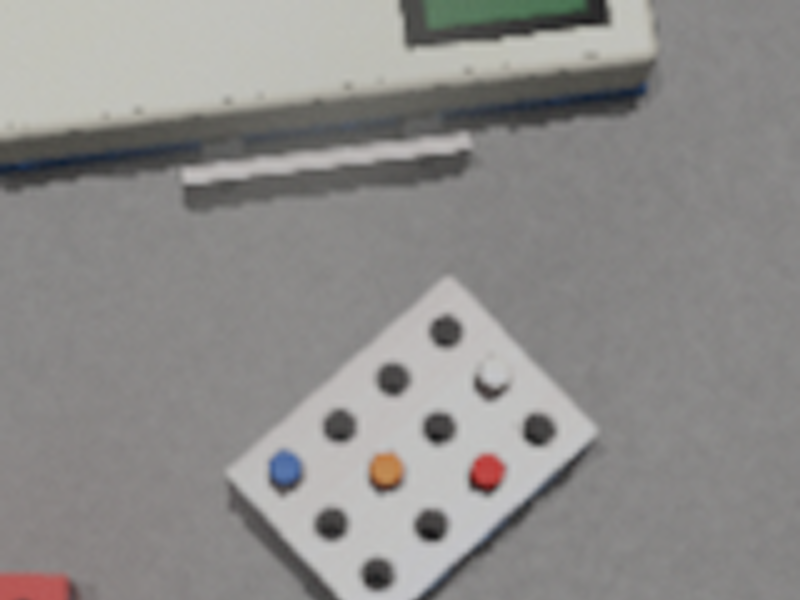

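View pics/side0c.png

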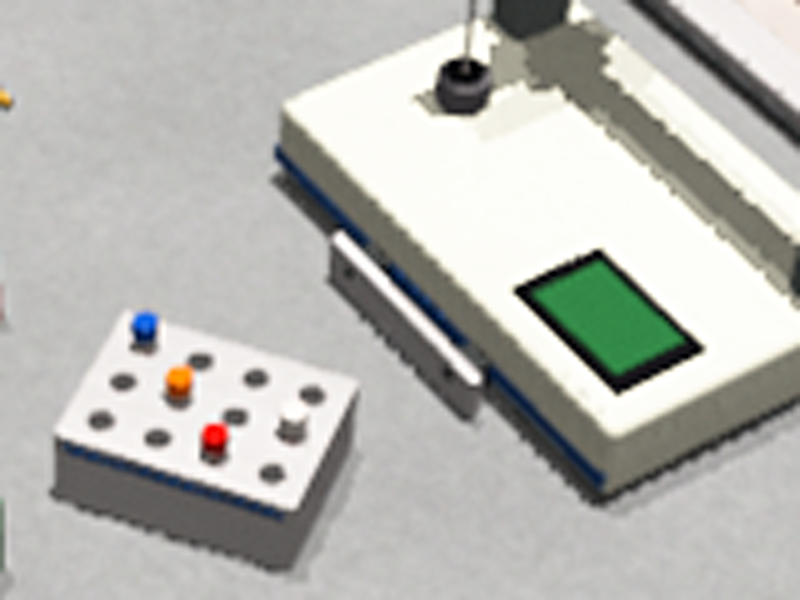

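```bash
cat > h.py <<'E'
from bench import *
import cv2,numpy as np
from scipy.optimize import least_squares
def proj(c,P):
    P=np.atleast_2d(P); T=np.linalg.inv(c["cam_to_world"]); p=P@T[:3,:3].T+T[:3,3]
    return np.c_[c["fx"]*p[:,0]/p[:,2]+c["cx"],c["fy"]*p[:,1]/p[:,2]+c["cy"]]
def unproj(c,uv,z):
    uv=np.atleast_2d(uv); d=np.c_[(uv[:,0]-c["cx"])/c["fx"],(uv[:,1]-c["cy"])/c["fy"],np.ones(len(uv))]
    T=np.array(c["cam_to_world"]); d=d@T[:3,:3].T; t=(z-T[2,3])/d[:,2]; return T[:3,3]+d*t[:,None]
def place(x,y,th,L):
    L=np.atleast_2d(L).astype(float); R=np.array([[np.cos(th),-np.sin(th)],[np.sin(th),np.cos(th)]])
    return np.c_[L[:,:2]@R.T+[x,y],L[:,2]]
def fit(c,L,uv,x0):
    f=lambda q:(proj(c,place(*q[:2],q[2],L))-uv).ravel()
    r=least_squares(f,x0,x_scale=[.1,.1,1],loss="soft_l1"); return r.x,np.reshape(f(r.x),(-1,2))
def crop(img,u0,v0,u1,v1,s): return cv2.resize(img[v0:v1,u0:u1],None,fx=s,fy=s,interpolation=cv2.INTER_CUBIC)
E
cat > m0.py <<'E'
from h import *
import pickle
c=pickle.load(open("cams.pkl","rb"))
def cv(p,o): return (np.array(p,float)+.5)/5-.5+o
mm=.001
Lb=np.array([[29,46.5,68],[0,15.5,68],[-29,-15.5,68],[0,-46.5,68],[29,15.5,50],[29,-15.5,50],[29,-46.5,50],[0,46.5,50],[0,-15.5,50],[-29,46.5,50],[-29,15.5,50],[-29,-46.5,50],[47,-65,50],[-47,-65,50],[47,65,50]])*mm
t=cv([[285,467],[386,469],[487,471],[493,374],[340,425],[393,378],[446,330],[331,523],[439,427],[377,573],[431,524],[539,428],[450,277],[597,430],[228,472]],[260,140])
q,r=fit(c["top"],Lb,t,[.35,-.06,.6]); print("top block",q*1000,np.degrees(q[2]));print(np.abs(r).max(0))
s=cv([[145,322],[179,377],[214,436],[292,415],[200,360],[256,378],[313,394],[122,382],[236,416],[101,420],[158,437],[272,473],[358,382],[295,512],[126,312]],[290,180])
q2,r=fit(c["side"],Lb,s,[.35,-.06,.6]); print("side block",q2*1000,np.degrees(q2[2]));print(np.abs(r).max(0))
print("fence top z32", unproj(c["top"],cv([[182,183],[470,150],[182,170],[470,137]],[260,140]),.032))
print("fence side z32", unproj(c["side"],cv([[333,238],[478,383]],[290,180]),.032))
print("fence side z0", unproj(c["side"],cv([[331,281],[474,418]],[290,180]),.0))
E
python3 - <<'E'
from h import *
import pickle
pickle.dump({n:camera(n) for n in ["top","side"]},open("cams.pkl","wb"))
E
python3 m0.py
python3 - <<'E'
from h import *
a=cv2.imread("pics/top0.png"); b=cv2.imread("pics/side0.png")
A=crop(a,290,155,365,190,10); B=crop(b,345,215,400,270,10)
cv2.imwrite("pics/f0.png",A); cv2.imwrite("pics/f1.png",B)
E
```

```text
top block [538.19111054 -53.41841612 758.72798532] 43.47191135738185
[0.6490724  0.72444166]
side block [536.47037611 -53.35695294 759.10366106] 43.49343599147093
[0.35404216 0.8657337 ]
fence top z32 [[ 0.66138517  0.049756    0.032     ]
 [ 0.67953406 -0.07778042  0.032     ]
 [ 0.66740893  0.04995705  0.032     ]
 [ 0.68558824 -0.07771425  0.032     ]]
fence side z32 [[ 0.6603547   0.04936106  0.032     ]
 [ 0.68147177 -0.07869478  0.032     ]]
fence side z0 [[ 0.66029511  0.04795348  0.        ]
 [ 0.68420709 -0.07503025  0.        ]]
```

View pics/f0.png

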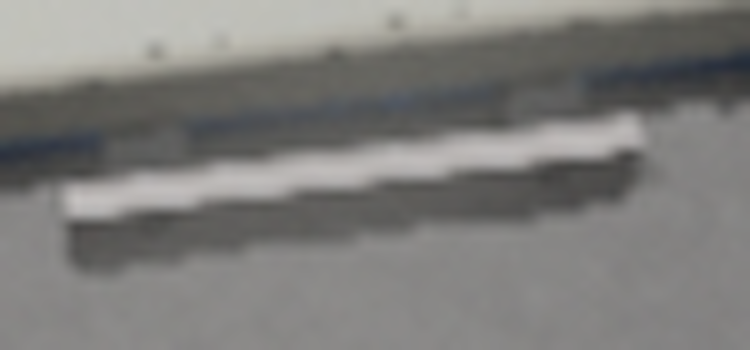

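View pics/f1.png

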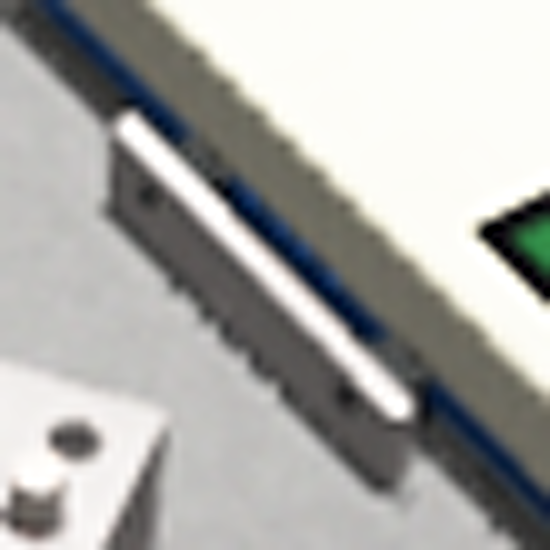

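```bash
cat > m1.py <<'E'
from h import *
import pickle
from scipy.ndimage import map_coordinates
from scipy.optimize import curve_fit
c=pickle.load(open("cams.pkl","rb"))
def edge(cam,P0,n,half=.006,z=.032,N=61):
    # sample brightness along world dir n about P0 in plane z; return signed offset of strongest edge (erf-ish centroid of gradient)
    g=cam["img"].astype(float).mean(2); s=np.linspace(-half,half,N)
    P=np.c_[P0[0]+s*n[0],P0[1]+s*n[1],np.full(N,z)]; uv=proj(cam,P)
    v=map_coordinates(g,[uv[:,1],uv[:,0]],order=1); return s,v
for name in ["top","side"]:
    cam=c[name]; q=np.array([.6705,-.0145,np.radians(8.1)])
    for it in range(3):
        x,y=place(*q,[[0,0,0]])[0,:2]; nx=np.array([np.cos(q[2]),np.sin(q[2])]); ny=np.array([-nx[1],nx[0]])
        offs=[]
        for t in np.linspace(-.055,.055,23):
            s,v=edge(cam,q[:2]+t*ny,nx); 
            d=np.gradient(v,s); d[d<0]=0; d=d**2; offs.append((t,(s*d).sum()/d.sum()))
        o=np.array(offs); k=np.polyfit(o[:,0],o[:,1],1); res=o[:,1]-np.polyval(k,o[:,0])
        q[:2]+=nx*k[1]; q[2]-=k[0]
        nx=np.array([np.cos(q[2]),np.sin(q[2])]); ny=np.array([-nx[1],nx[0]])
        e=[]
        for sg in (-1,1):
            ee=[]
            for dx in (.002,.003,.004):
                s,v=edge(cam,q[:2]+nx*dx+sg*.065*ny,sg*ny,.008); d=-np.gradient(v,s); d[d<0]=0; d=d**2; ee.append((s*d).sum()/d.sum())
            e.append(sg*np.mean(ee))
        q[:2]+=ny*np.mean(e)
    print(name,"fence",q[:2]*1000,np.degrees(q[2]),"res",res.std()*1000,"ends",np.array(e)*1000)
E
python3 m1.py
```

```text
top fence [670.13831555 -14.63777211] 8.441704657438875 res 0.4158734214000128 ends [ 0.612879  -0.6172263]
side fence [668.30385813 -14.42979091] 8.47279164232029 res 0.3550946353793885 ends [-0.6981802   0.69714744]
```

Run:
```python
from h import *
import pickle
from scipy.spatial.transform import Rotation as R
c=pickle.load(open("cams.pkl","rb"))
print(np.round(R.from_quat(read_state()["eef_rot"]).as_matrix(),3))
print("green z50",unproj(c["top"],[[350,290],[379,321],[305,327],[335,361]],.05)[:,:2]*1000)
print("red z50",unproj(c["top"],[[230,254],[275,255],[226,317],[272,319]],.05)[:,:2]*1000)
print("yellow",unproj(c["top"],[[415,288],[473,307]],.05)[:,:2]*1000)
q=[.5382,-.0534,np.radians(43.47)]
print("block corners",place(*q,np.array([[47,65,0],[47,-65,0],[-47,-65,0],[-47,65,0]])*.001)[:,:2]*1000)
print("jar,reagent",unproj(c["top"],[[461,242],[98,260]],.045)[:,:2]*1000)
```

```text
[[ 0.414 -0.    -0.91 ]
 [ 0.91  -0.001  0.414]
 [-0.001 -1.     0.   ]]
green z50 [[ 410.94695345  -72.04822384]
 [ 348.81572156 -132.3929867 ]
 [ 332.98833072   19.32084903]
 [ 266.78089287  -43.45718912]]
red z50 [[480.80564593 182.37922379]
 [480.89408719  87.13049653]
 [349.29252846 182.86818341]
 [347.52939284  87.7736865 ]]
yellow [[ 418.32320632 -207.14053988]
 [ 382.00661276 -326.13763309]]
block corners [[ 527.59117662   26.10756484]
 [ 617.02788453  -68.23794527]
 [ 548.80882338 -132.90756484]
 [ 459.37211547  -38.56205473]]
jar,reagent [[ 518.86024461 -307.10216453]
 [ 462.13115687  463.21747226]]
```

jog_arm --commands '[{"translation":[0,0,30],"twist":0},{"translation":[11,-34,0],"twist":-0.1},{"translation":[11,-34,0],"twist":-0.1},{"translation":[11,-34,0],"twist":-0.1},{"translation":[11,-34,0],"twist":-0.1},{"translation":[11,-34,0],"twist":-0.1},{"translation":[11,-34,0],"twist":-0.1},{"translation":[11,-34,0],"twist":-0.1},{"translation":[11,-34,0],"twist":-0.1},{"translation":[11,-34,0],"twist":-0.1},{"translation":[11,-34,0],"twist":-0.1},{"translation":[11,-34,0],"twist":-0.1},{"translation":[11,-34,0],"twist":-0.1},{"translation":[11,-34,0],"twist":-0.1},{"translation":[11,-34,0],"twist":-0.1},{"translation":[11,-34,0],"twist":-0.1},{"translation":[11,-34,0],"twist":-0.1},{"translation":[11,-34,0],"twist":-0.1},{"translation":[11,-34,0],"twist":-0.1},{"translation":[11,-34,0],"twist":-0.1}]' --grip 0

```text
time: 2.25
ee_pos: [0.4679, -0.0785, 0.2528]
eef_rot: [-0.657, 0.262, -0.263, 0.657]
ft_force: [1.6, 0.3, -0.6]
width: 0.0869
```

```bash
cat >> h.py <<'E'
from scipy.spatial.transform import Rotation as R
FEN=np.array([.6701,-.0146,np.radians(8.45)])
def toolang(q=None):
    s=read_state(); m=R.from_quat(s["eef_rot"]).as_matrix(); return np.degrees(np.arctan2(m[1,0],m[0,0]))
def st():
    s=read_state(); a=toolang(); print("t",round(float(s["time"]),2),"pos",np.round(s["ee_pos"]*1000,1),"ang",round(a,2),"F",np.round(s["ft_force"],1),"T",np.round(s["torque"],2))
def inframe(q,P): # world xy -> local of q
    d=np.array(P)[:2]-q[:2]; cs,sn=np.cos(q[2]),np.sin(q[2]); return np.array([cs*d[0]+sn*d[1],-sn*d[0]+cs*d[1]])
E
python3 - <<'E'
from h import *
st()
c=camera("wrist"); cv2.imwrite("pics/w1.png",c["img"][:,:,::-1])
E
```

```text
t 2.25 pos [467.9 -78.5 252.8] ang -43.55 F [ 1.6  0.3 -0.6] T [-0.04  0.08  0.05]
```

View pics/w1.png

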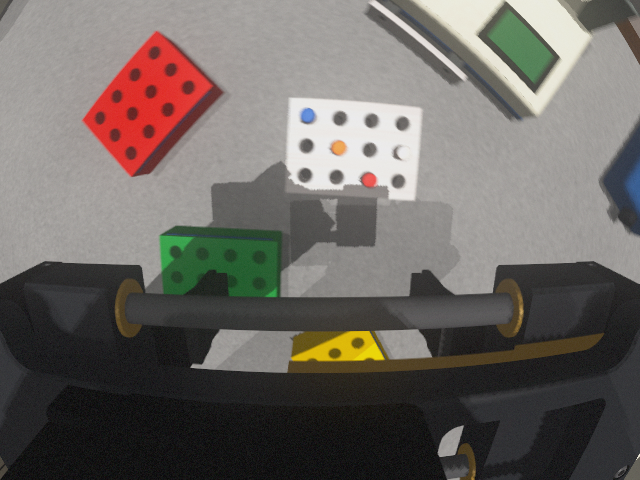

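jog_arm --commands '[{"translation":[8,-13,0],"twist":-0.026},{"translation":[8,-13,0],"twist":-0.026},{"translation":[0,0,-30],"twist":0},{"translation":[0,0,-30],"twist":0},{"translation":[0,0,-30],"twist":0},{"translation":[0,0,-30],"twist":0},{"translation":[0,0,-10],"twist":0},{"translation":[0,0,0],"twist":0}]'

```text
time: 3.1
ee_pos: [0.4832, -0.1029, 0.1217]
eef_rot: [0.651, -0.279, 0.277, -0.65]
ft_force: [-0.6, 0.2, 0.6]
width: 0.0868
```

Run:
```python
from h import *
st(); q=[.5382,-.0534,np.radians(43.47)]; print(inframe(q,read_state()["ee_pos"])*1000)
q=[.5365,-.0534,np.radians(43.47)]; print(inframe(q,read_state()["ee_pos"])*1000)
for n in ("top","side","wrist"):
    c=camera(n); i=c["img"][:,:,::-1]
    if n=="top": i=crop(i,220,140,420,340,3)
    if n=="side": i=crop(i,200,140,400,300,4)
    cv2.imwrite(f"pics/{n}2.png",i)
```

```text
t 3.1 pos [ 483.2 -102.9  121.7] ang -46.27 F [-0.6  0.2  0.6] T [-0.06  0.09  0.02]
[-73.91787031   1.90401744]
[-72.68412133   0.73446049]
```

View pics/side2.png

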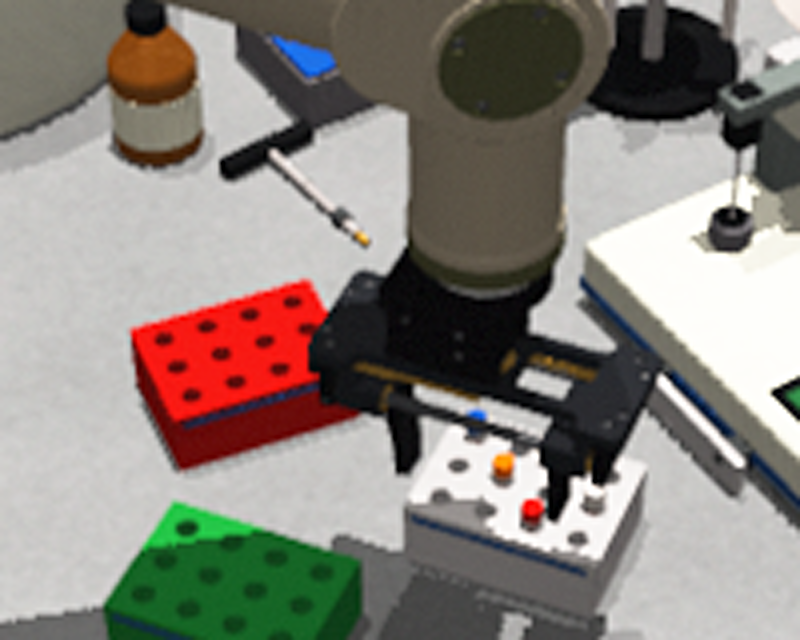

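View pics/wrist2.png

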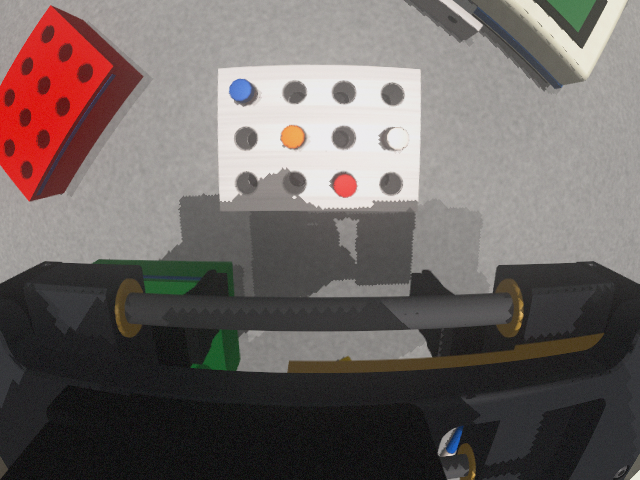

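View pics/top2.png

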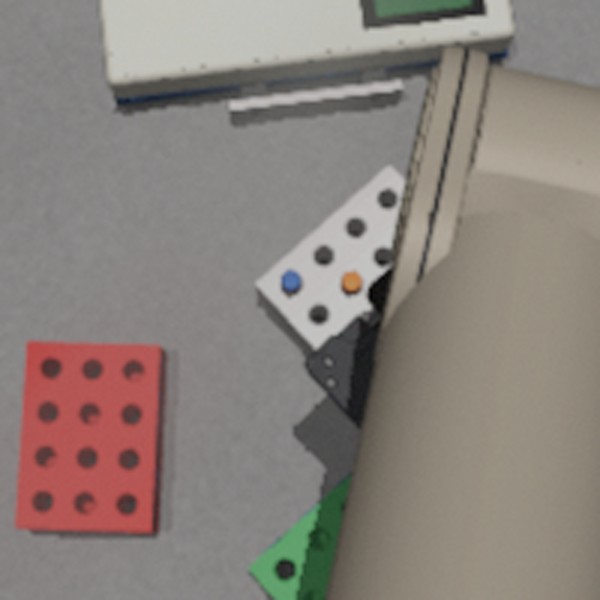

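jog_arm --commands '[{"translation":[0,0,-25],"twist":0},{"translation":[0,0,-25],"twist":0},{"translation":[0,0,-25],"twist":0},{"translation":[0,-1,-20],"twist":0},{"translation":[0,-1,-10],"twist":0},{"translation":[0,0,0],"twist":0}]'

```text
time: 3.85
ee_pos: [0.4838, -0.1051, 0.0175]
eef_rot: [0.65, -0.278, 0.278, -0.65]
ft_force: [0.7, -0.2, 0.1]
width: 0.0868
```

Run:
```python
from h import *
st(); q=[.5382,-.0534,np.radians(43.47)]; print(inframe(q,read_state()["ee_pos"])*1000)
for n in ("side",):
    c=camera(n); i=c["img"][:,:,::-1]
    if n=="side": i=crop(i,200,140,400,300,4)
    cv2.imwrite(f"pics/{n}3.png",i)
```

```text
t 3.85 pos [ 483.8 -105.1   17.5] ang -46.29 F [ 0.7 -0.2  0.1] T [-0.07  0.1  -0.02]
[-75.09780732  -0.09052681]
```

View pics/side3.png

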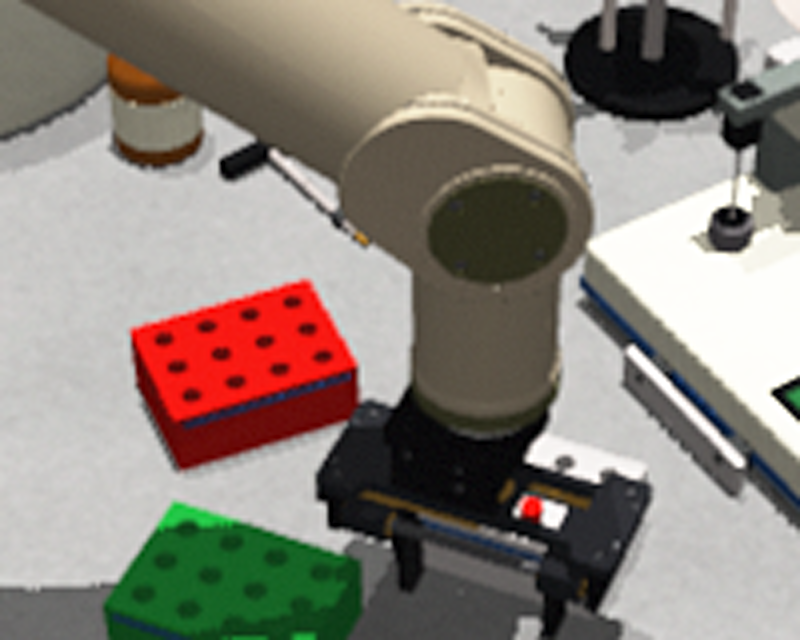

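jog_arm --commands '[{"translation":[2.9,2.75,0],"twist":-0.004},{"translation":[2.9,2.75,0],"twist":0},{"translation":[2.2,2.1,0],"twist":0},{"translation":[0.7,0.7,0],"twist":0},{"translation":[0.7,0.7,0],"twist":0},{"translation":[0.7,0.7,0],"twist":0},{"translation":[0.7,0.7,0],"twist":0}]'

```text
time: 4.6
ee_pos: [0.4945, -0.0946, 0.0176]
eef_rot: [0.65, -0.279, 0.279, -0.65]
ft_force: [-1.1, 0.8, -0.4]
width: 0.0871
```

Run:
```python
from h import *
st(); q=[.5382,-.0534,np.radians(43.47)]; print(inframe(q,read_state()["ee_pos"])*1000)
```

```text
t 4.6 pos [494.5 -94.6  17.6] ang -46.53 F [-1.1  0.8 -0.4] T [-0.09  0.05  0.  ]
[-60.0812545    0.12379035]
```

Gap is now about 3–4 mm. Creeping in at 5–7 mm/s.

jog_arm --commands '[{"translation":[0.5,0.5,0],"twist":0},{"translation":[0.5,0.5,0],"twist":0},{"translation":[0.5,0.5,0],"twist":0},{"translation":[0.5,0.5,0],"twist":0},{"translation":[0.5,0.5,0],"twist":0},{"translation":[0.5,0.5,0],"twist":0}]'

```text
time: 5.2
ee_pos: [0.4961, -0.093, 0.0175]
eef_rot: [0.65, -0.28, 0.279, -0.649]
ft_force: [-9.5, -5.5, 8.1]
width: 0.0871
```

Run:
```python
from h import *
st(); q=[.5382,-.0534,np.radians(43.47)]; print(inframe(q,read_state()["ee_pos"])*1000)
c=camera("wrist"); cv2.imwrite("pics/w4.png",c["img"][:,:,::-1])
c=camera("side"); cv2.imwrite("pics/s4.png",crop(c["img"][:,:,::-1],270,200,390,300,6))
```

```text
t 5.2 pos [496.1 -93.   17.5] ang -46.56 F [-9.5 -5.5  8.1] T [-1.25  2.13  0.52]
[-57.79729027   0.2137337 ]
```

View pics/w4.png

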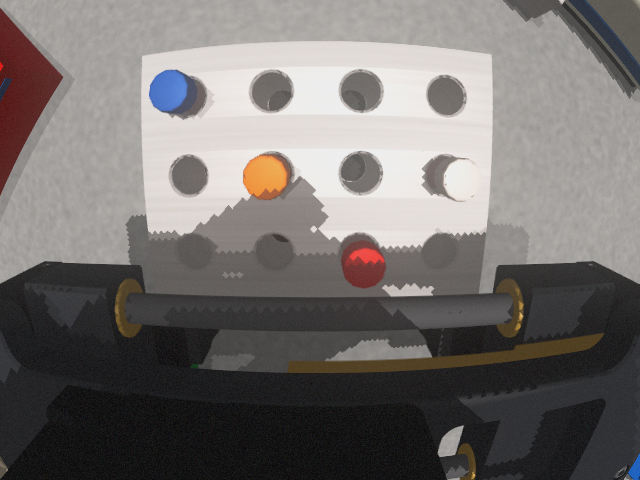

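View pics/s4.png

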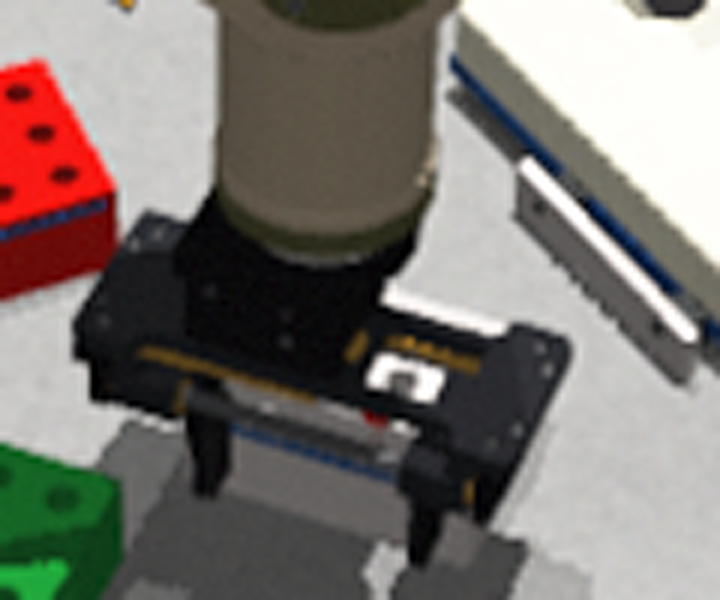

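jog_arm --commands '[{"translation":[0,0,1],"twist":0},{"translation":[0,0,0],"twist":0}]'

```text
time: 5.5
ee_pos: [0.496, -0.0928, 0.018]
eef_rot: [0.65, -0.28, 0.279, -0.649]
ft_force: [-4.9, -4.9, -0.3]
width: 0.0875
```

Run:
```python
from h import *
st()
```

```text
t 5.5 pos [496.  -92.8  18. ] ang -46.59 F [-4.9 -4.9 -0.3] T [-1.09  1.06  0.07]
```

```bash
cat > plan.py <<'E'
from h import *
def compose(a,b):
    p=place(*a,[[b[0],b[1],0]])[0]; return np.array([p[0],p[1],a[2]+b[2]])
def inv(a):
    p=inframe(a,[0,0]); return np.array([p[0],p[1],-a[2]])
def screw(A,B,n):
    th=B[2]-A[2]
    if abs(th)<1e-6: return [np.array(A)+(np.array(B)-A)*k/n for k in range(n+1)]
    Rm=lambda t:np.array([[np.cos(t),-np.sin(t)],[np.sin(t),np.cos(t)]])
    C=np.linalg.solve(np.eye(2)-Rm(th),np.array(B[:2])-Rm(th)@np.array(A[:2]))
    return [np.r_[C+Rm(th*k/n)@(np.array(A[:2])-C),A[2]+th*k/n] for k in range(n+1)]
def hand(A,B,H,n):
    rel=compose(inv(A),H); return [compose(b,rel) for b in screw(A,B,n)]
def rows(hs,every=4):
    h=np.array(hs); d=np.diff(h,axis=0)
    for k in range(0,len(d),every): 
        m=d[k:k+every].mean(0); print(k,"mm",np.round(m[:2]*1000,2),"rad",round(m[2],4))
E
python3 - <<'E'
from plan import *
A=np.array([.5382,-.0534,np.radians(43.47)]); B=compose(FEN,[-.062,0.,0.])
print(B); s=read_state(); H=np.r_[s["ee_pos"][:2],np.radians(toolang())]
hs=hand(A,B,H,45); rows(hs,5); print(compose(inv(B),hs[-1]),hs[-1],inframe(A,screw(A,B,2)[1][:2]))
E
```

```text
[ 0.60877304 -0.02371067  0.14748032]
0 mm [0.84 1.66] rad -0.0136
5 mm [0.95 1.6 ] rad -0.0136
10 mm [1.06 1.54] rad -0.0136
15 mm [1.16 1.46] rad -0.0136
20 mm [1.25 1.38] rad -0.0136
25 mm [1.35 1.29] rad -0.0136
30 mm [1.43 1.2 ] rad -0.0136
35 mm [1.51 1.1 ] rad -0.0136
40 mm [1.58 0.99] rad -0.0136
[-5.77613615e-02  4.60864299e-04 -1.57177574e+00] [ 0.55157099 -0.03174262 -1.42429541] [ 0.03790091 -0.0079863 ]
```

jog_arm --commands '[{"translation":[0.84,1.66,0],"twist":-0.0136},{"translation":[0.84,1.66,0],"twist":-0.0136},{"translation":[0.84,1.66,0],"twist":-0.0136},{"translation":[0.84,1.66,0],"twist":-0.0136},{"translation":[0.84,1.66,0],"twist":-0.0136},{"translation":[0.95,1.6,0],"twist":-0.0136},{"translation":[0.95,1.6,0],"twist":-0.0136},{"translation":[0.95,1.6,0],"twist":-0.0136},{"translation":[0.95,1.6,0],"twist":-0.0136},{"translation":[0.95,1.6,0],"twist":-0.0136},{"translation":[0,0,0],"twist":0}]'

```text
time: 6.6
ee_pos: [0.5042, -0.0769, 0.018]
eef_rot: [0.63, -0.325, 0.322, -0.628]
ft_force: [-8.5, -5.9, 5.2]
width: 0.087
```

Run:
```python
from h import *
st()
c=camera("wrist"); cv2.imwrite("pics/w5.png",c["img"][:,:,::-1])
c=camera("top"); cv2.imwrite("pics/t5.png",crop(c["img"][:,:,::-1],260,140,420,260,5))
```

```text
t 6.6 pos [504.2 -76.9  18. ] ang -54.45 F [-8.5 -5.9  5.2] T [-1.25  1.9  -0.34]
```

View pics/w5.png

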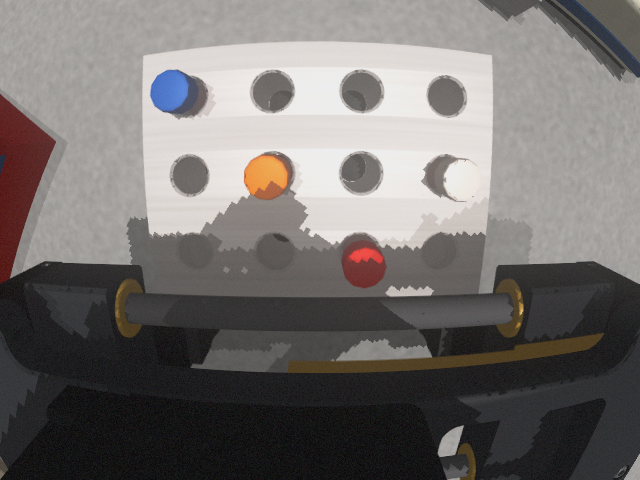

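View pics/t5.png

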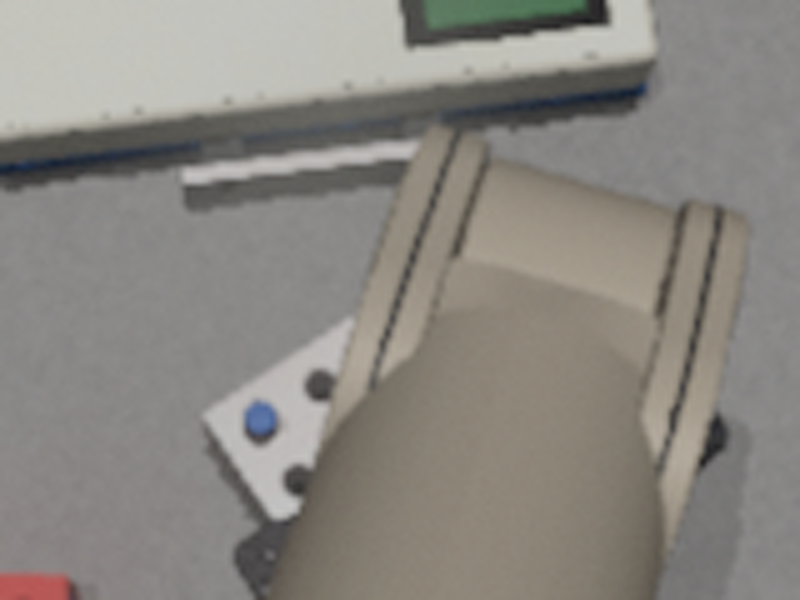

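The block follows the hand with no visible slip: the caps are at the same wrist pixels as before. Continuing the arc.

jog_arm --commands '[{"translation":[1.06,1.54,0],"twist":-0.0136},{"translation":[1.06,1.54,0],"twist":-0.0136},{"translation":[1.06,1.54,0],"twist":-0.0136},{"translation":[1.06,1.54,0],"twist":-0.0136},{"translation":[1.06,1.54,0],"twist":-0.0136},{"translation":[1.16,1.46,0],"twist":-0.0136},{"translation":[1.16,1.46,0],"twist":-0.0136},{"translation":[1.16,1.46,0],"twist":-0.0136},{"translation":[1.16,1.46,0],"twist":-0.0136},{"translation":[1.16,1.46,0],"twist":-0.0136},{"translation":[1.25,1.38,0],"twist":-0.0136},{"translation":[1.25,1.38,0],"twist":-0.0136},{"translation":[1.25,1.38,0],"twist":-0.0136},{"translation":[1.25,1.38,0],"twist":-0.0136},{"translation":[1.25,1.38,0],"twist":-0.0136},{"translation":[1.35,1.29,0],"twist":-0.0136},{"translation":[1.35,1.29,0],"twist":-0.0136},{"translation":[1.35,1.29,0],"twist":-0.0136},{"translation":[1.35,1.29,0],"twist":-0.0136},{"translation":[1.35,1.29,0],"twist":-0.0136}]'

```text
time: 8.7
ee_pos: [0.5272, -0.0485, 0.0179]
eef_rot: [0.581, -0.407, 0.404, -0.578]
ft_force: [-15.2, -5.5, 11.6]
width: 0.087
```

Run:
```python
from h import *
st()
c=camera("wrist"); cv2.imwrite("pics/w6.png",c["img"][:,:,::-1])
```

```text
t 8.7 pos [527.2 -48.5  17.9] ang -70.01 F [-15.2  -5.5  11.6] T [-0.86  3.35  0.37]
```

View pics/w6.png

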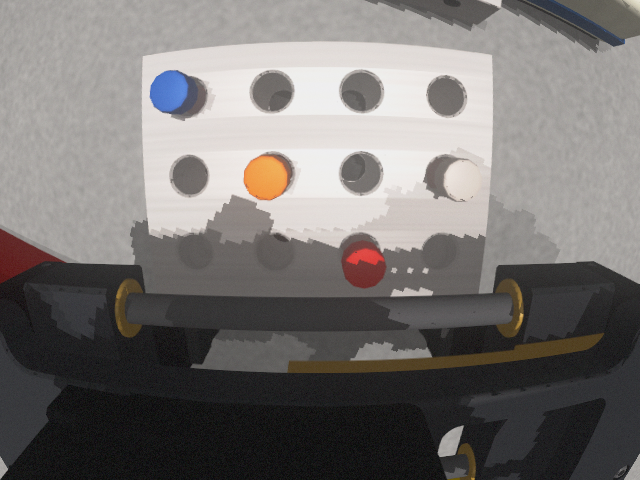

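jog_arm --commands '[{"translation":[1.43,1.2,0.1],"twist":-0.0136},{"translation":[1.43,1.2,0.1],"twist":-0.0136},{"translation":[1.43,1.2,0.1],"twist":-0.0136},{"translation":[1.43,1.2,0.1],"twist":-0.0136},{"translation":[1.43,1.2,0.1],"twist":-0.0136},{"translation":[1.51,1.1,0.1],"twist":-0.0136},{"translation":[1.51,1.1,0.1],"twist":-0.0136},{"translation":[1.51,1.1,0.1],"twist":-0.0136},{"translation":[1.51,1.1,0.1],"twist":-0.0136},{"translation":[1.51,1.1,0.1],"twist":-0.0136},{"translation":[1.58,0.99,0],"twist":-0.0136},{"translation":[1.58,0.99,0],"twist":-0.0136},{"translation":[1.58,0.99,0],"twist":-0.0136},{"translation":[1.58,0.99,0],"twist":-0.0136},{"translation":[1.58,0.99,0],"twist":-0.0136},{"translation":[0,0,0],"twist":0}]'

```text
time: 10.35
ee_pos: [0.5508, -0.0301, 0.0181]
eef_rot: [0.536, -0.463, 0.461, -0.534]
ft_force: [-6.1, 0.6, -3.5]
width: 0.0872
```

Run:
```python
from h import *
st()
c=camera("wrist"); cv2.imwrite("pics/w7.png",c["img"][:,:,::-1])
c=camera("side"); cv2.imwrite("pics/s7.png",crop(c["img"][:,:,::-1],280,180,440,300,5))
c=camera("top"); cv2.imwrite("pics/t7.png",crop(c["img"][:,:,::-1],270,140,390,240,6))
```

```text
t 10.35 pos [550.8 -30.1  18.1] ang -81.6 F [-6.1  0.6 -3.5] T [ 0.09  1.32 -0.05]
```

View pics/w7.png

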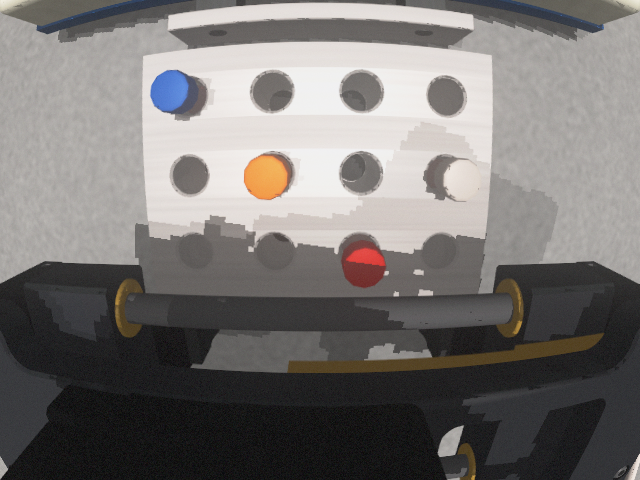

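View pics/s7.png

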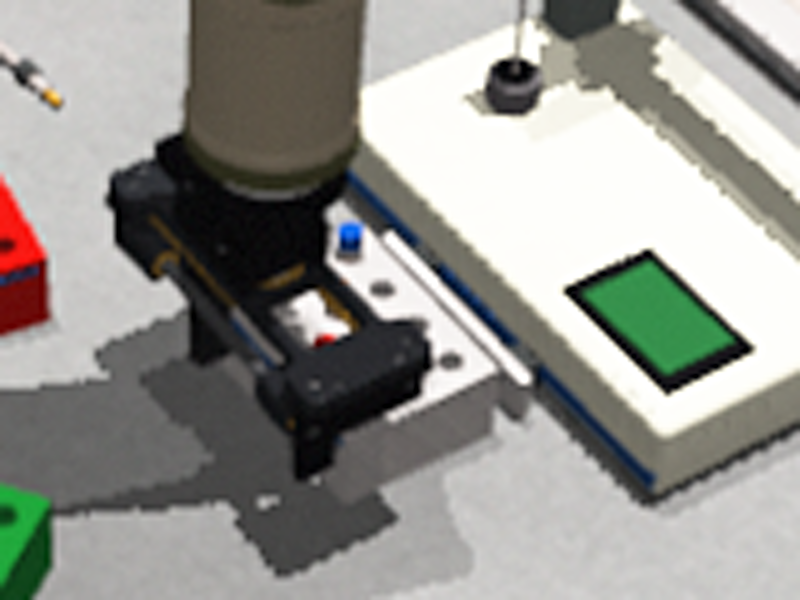

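View pics/t7.png

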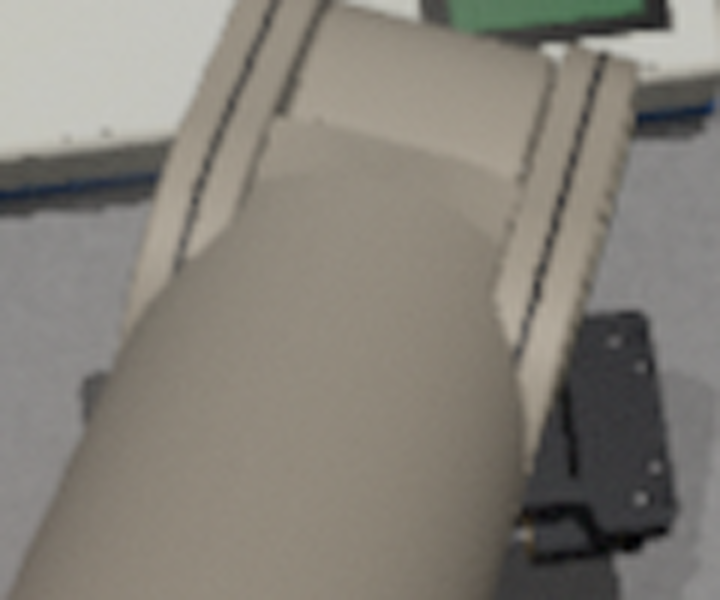

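Run:
```python
from h import *
a=cv2.imread("pics/w7.png"); cv2.imwrite("pics/w7a.png",np.vstack([crop(a,120,0,320,70,4),crop(a,320,0,520,70,4)]))
```

```text
(no output)
```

View pics/w7a.png

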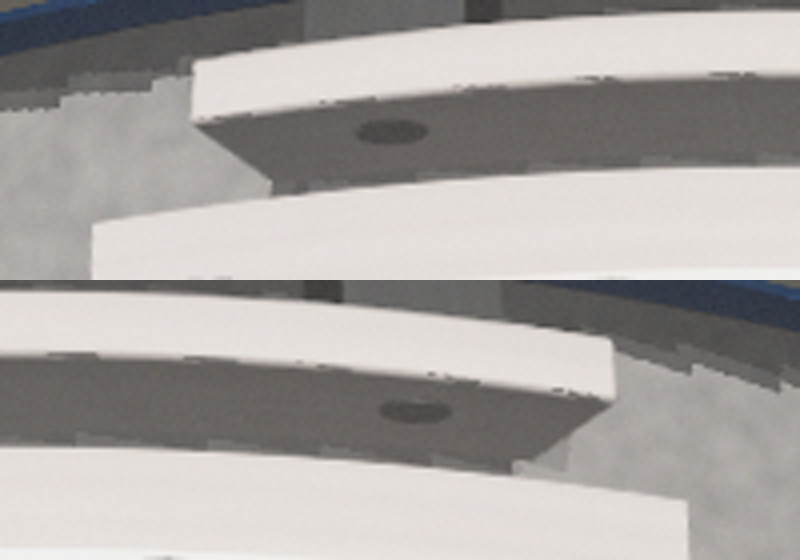

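```bash
cat >> h.py <<'E'
def wunproj(c,uv,z):
    uv=np.atleast_2d(np.array(uv,float)); d=uv-[c["cx"],c["cy"]]; r=np.linalg.norm(d,axis=1); th=r/c["fx"]
    v=np.c_[d/r[:,None]*np.sin(th)[:,None],np.cos(th)]; T=np.array(c["cam_to_world"]); v=v@T[:3,:3].T
    t=(z-T[2,3])/v[:,2]; return T[:3,3]+v*t[:,None]
def rel(c,fl,fr,bl,br):
    F=wunproj(c,[fl,fr],.032)[:,:2]*1000; B=wunproj(c,[bl,br],.05)[:,:2]*1000
    print("fence",F.round(1).tolist(),"len",np.linalg.norm(F[0]-F[1]).round(1),"block",B.round(1).tolist(),"len",np.linalg.norm(B[0]-B[1]).round(1))
    y=F[0]-F[1]; y/=np.linalg.norm(y); x=np.array([y[1],-y[0]]); d=(B-F.mean(0))
    b=B[0]-B[1]; print("gap at l,r",-(d@x).round(2),"y of block mid",(d@y).mean().round(2),"yaw fence",np.degrees(np.arctan2(x[1],x[0])).round(2),"block rel yaw",np.degrees(np.arctan2(-(b@x),b@y)).round(2))
E
python3 - <<'E'
from h import *
import pickle
c=camera("wrist"); st()
f=lambda u,v,o:[(u+.5)/4-.5+o,(v+.5)/4-.5]
rel(c,f(196,123,120),f(613,122,320),f(92,226,120),f(688,220,320))
E
```

```text
t 10.55 pos [550.8 -30.1  18.2] ang -81.59 F [-4.7  0.6 -3.6] T [ 0.12  1.37 -0.06]
fence [[661.4, 48.9], [680.3, -77.4]] len 127.7 block [[646.0, 49.4], [665.2, -79.2]] len 130.1
gap at l,r [15.17 15.19] y of block mid 1.66 yaw fence 8.51 block rel yaw -0.0
```

jog_arm --commands '[{"translation":[1.1,0,0.1],"twist":0},{"translation":[1.1,0,0.1],"twist":0},{"translation":[1.1,0,0],"twist":0},{"translation":[1.1,0,0],"twist":0},{"translation":[1.1,0,0],"twist":0},{"translation":[1.1,0,0],"twist":0},{"translation":[1.1,0,0],"twist":0},{"translation":[1.1,0,0],"twist":0},{"translation":[1.1,0,0],"twist":0},{"translation":[1.1,0,0],"twist":0},{"translation":[0,0,0],"twist":0}]'

```text
time: 11.65
ee_pos: [0.5613, -0.0303, 0.0182]
eef_rot: [0.537, -0.464, 0.46, -0.534]
ft_force: [-7.1, 1.0, -3.1]
width: 0.0877
```

Run:
```python
from h import *
st()
c=camera("wrist"); a=c["img"][:,:,::-1]; cv2.imwrite("pics/w8.png",a); cv2.imwrite("pics/w8a.png",np.vstack([crop(a,120,0,320,70,4),crop(a,320,0,520,70,4)]))
```

```text
t 11.65 pos [561.3 -30.3  18.2] ang -81.58 F [-7.1  1.  -3.1] T [0.02 1.74 0.12]
```

View pics/w8a.png

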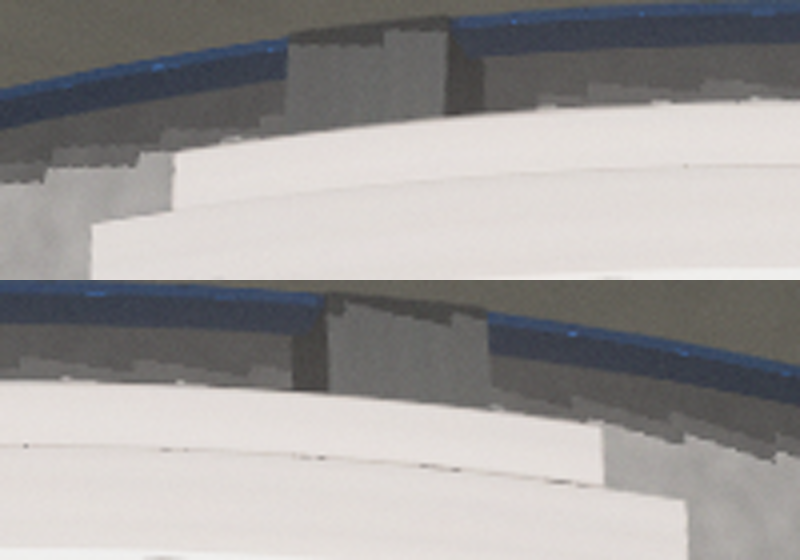

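Run:
```python
from h import *
c=camera("wrist")
f=lambda u,v,o:[(u+.5)/4-.5+o,(v+.5)/4-.5]
print("rear corners"); rel(c,f(175,152,120),f(604,146,320),f(92,226,120),f(687,220,320))
print("occlusion corners"); rel(c,f(172,210,120),f(605,206,320),f(92,226,120),f(687,220,320))
print(inframe(FEN,read_state()["ee_pos"])*1000)
```

```text
rear corners
fence [[668.6, 50.5], [687.7, -76.8]] len 128.7 block [[656.5, 49.2], [675.7, -79.3]] len 129.9
gap at l,r [12.15 12.22] y of block mid -0.05 yaw fence 8.53 block rel yaw -0.03
occlusion corners
fence [[662.1, 49.6], [680.9, -77.7]] len 128.6 block [[656.5, 49.2], [675.7, -79.3]] len 129.9
gap at l,r [5.55 5.37] y of block mid -0.2 yaw fence 8.42 block rel yaw 0.08
[-109.91577632    0.36378785]
```

jog_arm --commands '[{"translation":[0.59,0.09,0],"twist":0},{"translation":[0.59,0.09,0],"twist":0},{"translation":[0.59,0.09,0],"twist":0},{"translation":[0.59,0.09,0],"twist":0},{"translation":[0.59,0.09,0],"twist":0},{"translation":[0.59,0.09,0],"twist":0},{"translation":[0.4,0.06,0],"twist":0},{"translation":[0.3,0.05,0],"twist":0}]'

```text
time: 12.55
ee_pos: [0.5654, -0.03, 0.0182]
eef_rot: [0.537, -0.464, 0.46, -0.534]
ft_force: [-8.4, -1.2, -1.8]
width: 0.087
```

Run:
```python
from h import *
st();print(inframe(FEN,read_state()["ee_pos"])*1000)
```

```text
t 12.55 pos [565.4 -30.   18.2] ang -81.61 F [-8.4 -1.2 -1.8] T [-0.17  1.94 -0.01]
[-105.86195132    0.16564974]
```

jog_arm --commands '[{"translation":[0.3,0.05,0],"twist":0},{"translation":[0.3,0.05,0],"twist":0},{"translation":[0.3,0.05,0],"twist":0},{"translation":[0.3,0.05,0],"twist":0},{"translation":[0,0,0],"twist":0}]'

```text
time: 13.05
ee_pos: [0.5658, -0.03, 0.0182]
eef_rot: [0.537, -0.464, 0.46, -0.533]
ft_force: [-12.9, -0.8, 2.8]
width: 0.087
```

Run:
```python
from h import *
st();print(inframe(FEN,read_state()["ee_pos"])*1000)
```

```text
t 13.05 pos [565.8 -30.   18.2] ang -81.62 F [-12.9  -0.8   2.8] T [-0.24  2.77  0.09]
[-105.46237146    0.13889795]
```

jog_arm --commands '[{"translation":[0.3,0.05,0.1],"twist":0},{"translation":[0.3,0.05,0.1],"twist":0},{"translation":[0.3,0.05,0.1],"twist":0},{"translation":[0,0,0],"twist":0}]'

```text
time: 13.45
ee_pos: [0.5658, -0.0299, 0.0182]
eef_rot: [0.537, -0.465, 0.459, -0.533]
ft_force: [-16.9, -0.6, 4.1]
width: 0.087
```

Run:
```python
from h import *
st();print(inframe(FEN,read_state()["ee_pos"])*1000)
c=camera("wrist"); a=c["img"][:,:,::-1]; cv2.imwrite("pics/w9.png",a); cv2.imwrite("pics/w9a.png",np.vstack([crop(a,120,0,320,70,4),crop(a,320,0,520,70,4)]))
c=camera("side"); cv2.imwrite("pics/s9.png",crop(c["img"][:,:,::-1],330,200,430,275,8))
```

```text
t 13.45 pos [565.8 -29.9  18.2] ang -81.62 F [-16.9  -0.6   4.1] T [-0.36  3.48  0.17]
[-105.46906655    0.15159402]
```

View pics/w9a.png

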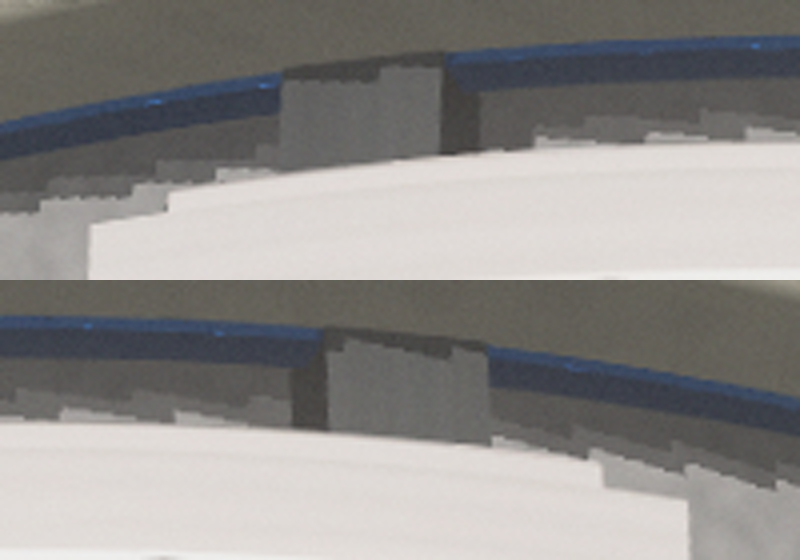

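View pics/s9.png

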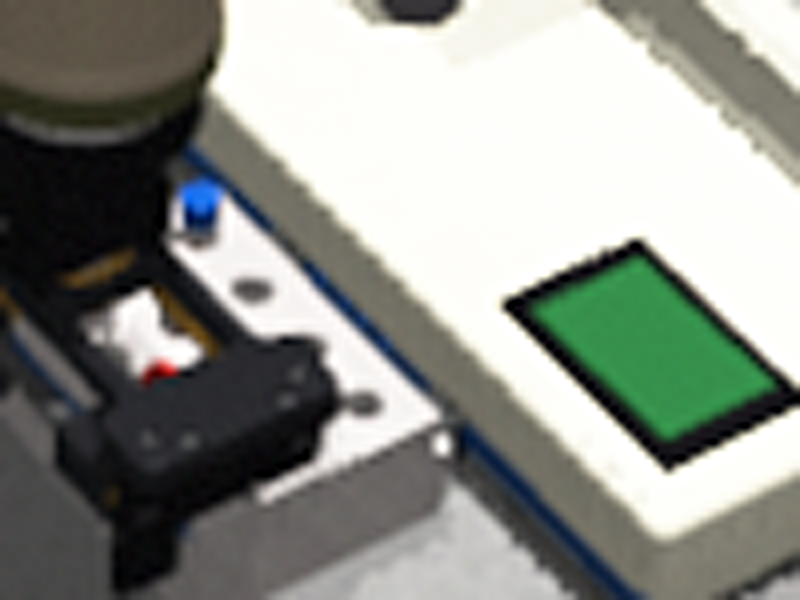

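Run:
```python
from h import *
c=camera("wrist")
f=lambda u,v,o:[(u+.5)/4-.5+o,(v+.5)/4-.5]
rel(c,f(169,194,120),f(602,184,320),f(90,226,120),f(687,221,320))
```

```text
fence [[668.3, 50.4], [687.6, -76.5]] len 128.4 block [[661.0, 49.5], [680.0, -78.8]] len 129.7
gap at l,r [7.3  7.84] y of block mid -0.4 yaw fence 8.64 block rel yaw -0.24
```

jog_arm --commands '[{"translation":[-0.5,-0.08,0],"twist":0},{"translation":[-0.7,-0.1,0],"twist":0},{"translation":[-1,-0.15,0],"twist":0},{"translation":[-2,-0.3,0],"twist":0},{"translation":[-5,-0.75,0],"twist":0},{"translation":[-8,-1.2,0],"twist":0},{"translation":[-8,-1.2,0],"twist":0},{"translation":[-8,-1.2,0],"twist":0},{"translation":[0,0,0],"twist":0}]'

```text
time: 14.5
ee_pos: [0.5362, -0.0347, 0.0201]
eef_rot: [-0.535, 0.462, -0.462, 0.535]
ft_force: [1.0, -0.6, -0.4]
width: 0.0869
```

jog_arm --commands '[{"translation":[0,0,20],"twist":0},{"translation":[0,0,35],"twist":0},{"translation":[0,0,40],"twist":0},{"translation":[0,0,40],"twist":0},{"translation":[0,0,40],"twist":0},{"translation":[0,0,40],"twist":0},{"translation":[-10,20,10],"twist":0},{"translation":[-10,30,0],"twist":0},{"translation":[-10,40,0],"twist":0},{"translation":[-10,40,0],"twist":0},{"translation":[-10,40,0],"twist":0},{"translation":[-10,40,0],"twist":0},{"translation":[-10,40,0],"twist":0},{"translation":[-10,40,0],"twist":0},{"translation":[-10,40,0],"twist":0},{"translation":[0,40,0],"twist":0},{"translation":[0,30,0],"twist":0},{"translation":[0,0,0],"twist":0}]'

```text
time: 16.3
ee_pos: [0.4454, 0.3702, 0.2442]
eef_rot: [0.537, -0.461, 0.46, -0.537]
ft_force: [-0.3, 0.2, -0.0]
width: 0.087
```

Run:
```python
from h import *
st()
import pickle
d={n:camera(n) for n in ("top","side")}; pickle.dump(d,open("cams2.pkl","wb"))
a=d["top"]["img"][:,:,::-1]; cv2.imwrite("pics/top10.png",a); cv2.imwrite("pics/top10c.png",crop(a,270,140,390,230,6))
b=d["side"]["img"][:,:,::-1]; cv2.imwrite("pics/side10.png",b); cv2.imwrite("pics/side10c.png",crop(b,310,190,430,280,6))
```

```text
t 16.3 pos [445.4 370.2 244.2] ang -81.23 F [-0.3  0.2 -0. ] T [-0.07  0.18  0.  ]
```

View pics/top10.png

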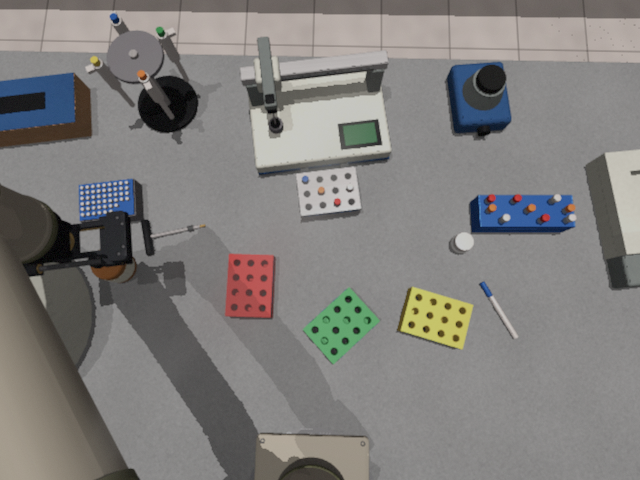

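View pics/top10c.png

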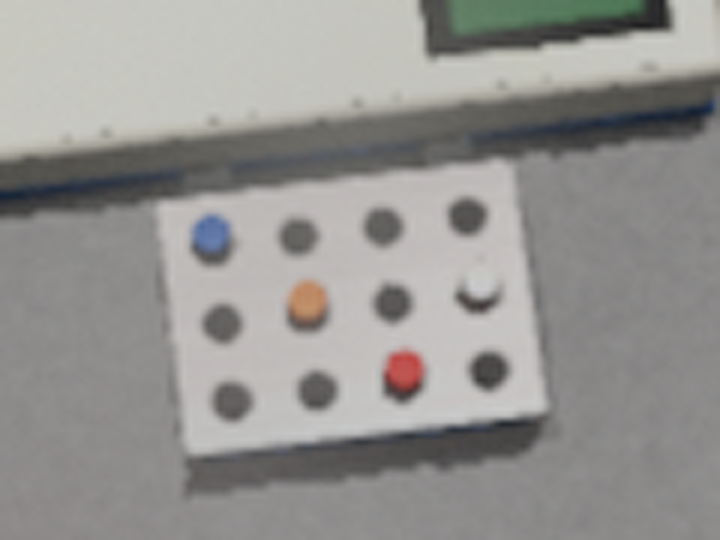

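View pics/side10c.png

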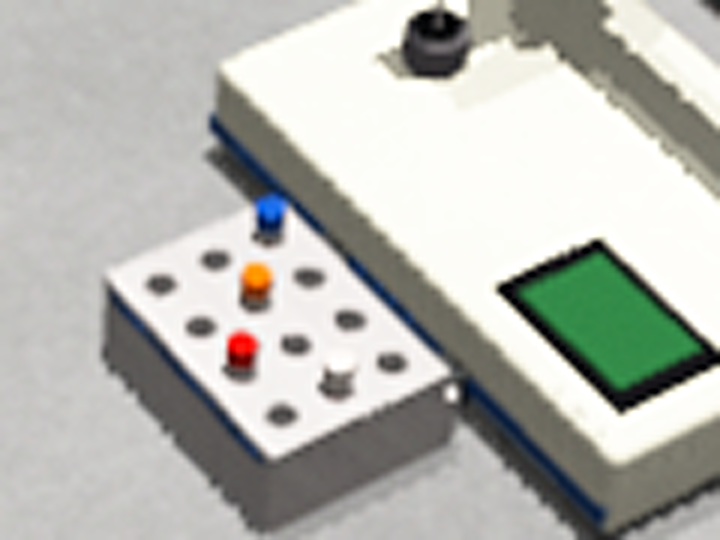

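```bash
python3 - <<'E'
from h import *
import pickle
c=pickle.load(open("cams2.pkl","rb"))
cvt=lambda p,o:(np.array(p,float)+.5)/6-.5+o
L=np.array([[29,46.5,68],[0,15.5,68],[-29,-15.5,68],[0,-46.5,68],[29,15.5,50],[29,-15.5,50],[29,-46.5,50],[0,46.5,50],[0,-15.5,50],[-29,46.5,50],[-29,15.5,50],[-29,-46.5,50],[-47,65,50],[-47,-65,50]])*.001
t=cvt([[211,232],[308,299],[405,370],[479,285],[298,236],[383,226],[467,216],[221,323],[392,303],[232,401],[317,391],[489,370],[187,455],[548,412]],[270,140])
s=cvt([[270,208],[256,275],[242,345],[339,361],[310,277],[350,320],[392,362],[216,260],[296,344],[162,284],[201,326],[283,415],[107,278],[266,460]],[310,190])
for n,uv,F in (("top",t,[.67014,-.01464,np.radians(8.44)]),("side",s,[.6683,-.01443,np.radians(8.47)])):
    q,r=fit(c[n],L,uv,[.62,-.02,.15]); print(n,q*1000,"in fence",inframe(F,q)*1000,"dyaw",np.degrees(q[2]-F[2]),np.abs(r).max(0))
E
python3 - <<'E'
import cv2,numpy as np
a=cv2.imread('pics/top0.png').astype(int);b=cv2.imread('pics/top10.png').astype(int)
for n,(u0,v0,u1,v1) in dict(lifter=(140,215,210,260),jar=(448,228,476,256),marker=(475,278,522,342),rack=(468,188,580,236),green=(300,285,380,365),yellow=(398,285,476,350),tip=(76,178,118,222)).items():
    d=np.abs(a[v0:v1,u0:u1]-b[v0:v1,u0:u1]).max(2); print(n,(d>40).sum())
E
```

```text
top [623.54142354 -21.71328085 144.40363282] in fence [-47.13208999  -0.15723551] dyaw -0.1662812932746321 [0.31562205 1.04517586]
side [621.87341698 -21.57092305 144.14378482] in fence [-46.97201146  -0.22479479] dyaw -0.21116948704947403 [0.84579683 0.5462827 ]
lifter 0
jar 0
marker 0
rack 0
green 0
yellow 0
tip 81
```

Both fixed cameras put the block flush and centred, with a relative yaw of about -0.2°, which is within measurement noise. Handing in.

```bash
python3 -c "
from bench import *
print(close_job())"
```

```text
the job is handed in; nothing more can be done
None
```

The block now lies with its +x long side flat against the sampler's fence and its ends in line with the fence's ends. I handed the job in at about 16.5 s of the 61 s allowed, with the hand clear.

I pushed it with both open fingertips low on its other long side. One slow arc turned it clockwise about 35°, and a straight creep then took it against the fence. The push was mostly 5–17 N. It rose to about 20 N in total (15 N of it along the push) near the end of the arc, and I read it only at the end of each move.

**Position:** The top camera puts the block's centre 47.1 mm from the fence face, and the side camera 47.0 mm; flush is 47 mm. Its ends are 0.2 mm off, and the yaw is about -0.2° off. That yaw is as large as my measuring error, so I can't rule out a gap of about 0.4 mm at one end.

**Contact:** During the last push the hand stopped moving while the force rose from 13 to 17 N, as it should with the block on the fence.

**Wrist view:** An earlier check in mid-push showed the block 1.7 mm off along the fence. I corrected that on the final approach.

**Bystanders and tubes:**
- All four tubes are still standing in the block, and I saw no contact with them.
- Before-and-after pictures from the top camera show no change at the lifter, jar, marker, rack, and the green and yellow look-alikes.
- The tip box crop changed slightly (81 pixels), which I put down to the hand and its shadow.
- I checked the red look-alike only by eye. The reagent bottle is partly hidden by the hand in the last picture.

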